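# Close up the ring display cases

### The job

Close up the jewellery counter: lay the ring bar from the green pad back into the empty recess of the display case that is missing one, lying flat in it, and then shut the clear covers of both cases, pressing each one down until its catch snaps and holds it fully shut. Leave the other ring bars in their recesses and do not disturb the other things on the counter.

Things in the scene. Friction and masses are not known exactly. Their poses are not given: they have to be found in the camera images.
- ring_bar: The bar to put back, on the green pad (4 mm thick) between the cases. Black velvet roll, 26 mm diameter, axis 17 mm above the underside, between two square wooden ends 34 x 34 x 10; 150 long, 34 high, up to 0.17 kg. Rings sit on the roll; its middle 44 mm are bare to grip across. Origin: underside centre; y along its length, z up. Both ends alike.
- case_a: The case with an empty place, left or right. Fixed dark-wood tray, 150 deep (x) x 190 wide (y), rim 16 high. Origin: underside centre on the counter; x to the hinge side (away from the robot), z up. Cream lining, top 12 mm above the counter, with two recesses along y, 46 wide, 166 long, floor 6 mm above the counter, centred at x = -35 (front, empty) and +35 mm (rear, holds bar_a).
- case_b: The full case, same make as case_a, with a bar in each recess (bar_b1 at x = -35, bar_b2 at +35 mm). Fixed dark-wood tray, 150 deep (x) x 190 wide (y), rim 16 high. Origin: underside centre on the counter; x to the hinge side (away from the robot), z up. 
- empty_place (a point): Floor centre of case_a's empty front recess, 6 mm above the counter; axes as case_a. The bar's origin belongs here, its length along y, with 6 mm to spare either way in x and 8 mm in y.
- lid_a (a joint): Cover of case_a: rad, 0 = shut, stop at 1.95; starts wide open (1.68 to 1.85), leaning away from the robot. Clear brass-edged box lid 150 x 190, 29 deep, walls 4 mm, 0.25 kg. Stiff hinge: it stays where left; up to 4 N at the free edge swings it. Closed fingers can push its outer face. Upright, its hollow side faces the robot and its free edge is about 170 mm up.
- lid_b (a joint): Cover of case_b, like lid_a; starts part open, 0.8 to 1.3 rad. Catch of both: at about 0.08 rad (13 mm at the front edge) a strike under the front edge meets the spring roller; about 10 N down near the front edge drives it past (crest 0.04 rad), then it snaps to 0 and is held. Shut, the flat top is 47 mm above the counter.
- lid_a_hinge (a point): Middle of lid_a's hinge line, fixed at case_a x = +75 mm, 18 mm above the counter; the line runs along the case's y. The lid's flat top lies 29 mm from the hinge line (above it when shut).
- lid_b_hinge (a point): Middle of lid_b's hinge line, the same on case_b.
- lid_a_press (a point): Press point on the outer (flat top) face of lid_a, midway in y, 135 mm from the hinge line, 15 mm from the free front edge; moves with the cover. z out of that face (up when shut). In front of it on the tray stands the catch: steel housing 34 wide, out to case x = -101 mm, 27 mm high.
- lid_b_press (a point): The same point on lid_b; same catch.
- bar_a: Ring bar like ring_bar, in the rear recess of case_a. Origin: centre of its underside; y along its length, z up. 
- bar_b1: Ring bar like ring_bar, in the front recess of case_b. Origin: centre of its underside; y along its length, z up. 
- bar_b2: Ring bar like ring_bar, in the rear recess of case_b. Origin: centre of its underside; y along its length, z up. 
- looking_glass: Bystander: wooden hand mirror lying flat beyond the pad, 212 long, 110 wide, 11 high. Origin near its middle, x towards the glass.
- mandrel: Bystander: tapered aluminium ring-sizing stick with a wooden grip, lying across just beyond the pad, 252 long, 26 thick. Origin at its middle, y towards the thin end.
- watch_cushion: Bystander: dark red cushion 75 x 85 x 45 with a watch, beyond the pad; 51 high. Origin under its centre.
- tag_gun: Bystander: blue price-tag gun lying on its side, about 140 x 105 x 34, near the robot on its right. Origin under its barrel.
- card_reader: Bystander: black card terminal, 165 x 78 x 24, near the robot on its left. Origin under its centre.

How it is judged:
By the outcome, as a careful person would: the job done as asked, in the order asked, and still so for the second after the job is handed in, with the robot touching nothing.
It also fails if it takes over 72 s, if anything falls off the work surface, if the arm or the gripper's body presses on something with over 40 N, if the wrist force passes 120 N, or if a joint passes its speed limit or range.

### The arm

A 7-joint arm with a two-finger parallel gripper is mounted at the origin on the work surface. World frame = base frame: x ahead of the robot, y to its left, z up, the work surface at z = 0. Lengths are in m, angles in rad, forces in N, time in s.
With the tool pointing down it reaches from about 0.425 to 0.875 m from the base axis. Payload 8.4 kg.
Tool frame: the origin (TCP) lies at the very end of the fingers, on their centre line; the grasp point (between the pads) lies 19 mm behind it; z points along the fingers, x is the direction in which the jaws open and shut, and the axes are right-handed (so a half turn about z gives the same grasp; the last joint's range is limited). The gripper opens to 87 mm and grips with 3 to 60 N. Pads are 19 mm wide; open, the fingers measure 117 mm over their backs; the gripper's body (75 mm by 190 mm) begins 51 mm behind the grasp point.
Start: joints at [-1.415, 0.333, 0.04, 1.465, -0.013, 1.343, -0.059], TCP at [0.164, 0.629, 0.223] pointing down, gripper open.
Joint ranges: [-2.58, 2.58], [-0.38, 2.09], [-1.3, 1.39], [0.25, 2.4], [-1.5, 4.64], [0.08, 2.09], [-2.65, 2.65]. Speed limits (rad/s): [2.22, 2.22, 2.79, 2.79, 3.14, 3.14, 3.14].

### API

Orientations are given as a rotation vector (axis times angle).
In Python, from plant import ctrl, optics gives the robot as it stands.
- The arm moves only by the tool drive_tool, never from a script. Its argument "deltas" is a list of rows, each an object of numbers: "jaw": the finger opening in mm, from 0 to 87; "dx", "dy", "dz": the shift along the tool's x, y, z in mm; "rx", "ry", "rz": the turn, a rotation vector about the tool's x, y, z in rad. In form: [{"jaw": .., "dx": .., "dy": .., "dz": .., "rx": .., "ry": .., "rz": ..}, ...]. A call has exactly 5 rows; each row is the pose to reach, as a shift and turn from the pose commanded when the call began, along the tool's axes at that moment; what a row does not reach only later rows make up. A row lasts 1/8 s, in which the tool goes at most 62.5 mm and 10.7 degrees, less where a joint would pass 70% of its speed; a pose out of reach is approached as far as the arm can. A call with a gripper value outside its range is refused whole. The fingers move at their own pace and stop on an object; the grip force is fixed at half the most. Time passes only in rows, so rows that repeat a pose let the fingers close, or fill a call up. It gives the time, the measured TCP pose, the force and the opening at its end, in the units of the state.
- ctrl.state(): the state, without advancing time (a new reading comes with each control period).
- optics.capture(name): name is "scene" or "side" or "wrist"; returns the picture (400x640x3 uint8, blue, green, red); there is no depth.
- optics.calibration(name): a dict with "camera_matrix" (3x3 intrinsics, pixels), "R" (3x3) and "t" (3): a world point X has camera coordinates R X + t. Camera axes: x right, y down, z forward; pixel columns grow to the right and rows downward; lengths in m; the calibration is good to about 2 mm. A picture is of the moment at which its call begins: read the wrist's pose just before it. calibration takes no time and is no camera call; for the wrist camera it gives the pose at the moment of the call.
- ctrl.sign_off(): hands the job in, once; it reports no verdict.
The state is a dict: "clock": time; "joint_pos": joint angles; "joint_velocities": joint speeds; "joint_efforts": joint torques, N m; "tcp_pos": TCP position; "orientation": TCP orientation; "force": force on the tool from outside, world axes, zero at the start; "torque": the same for the moment, N m; "finger_gap": opening from 0.0 (shut) to 1.0 (fully open).
Only numpy, scipy, OpenCV 4.12 (cv2) and the standard library are available. Lean on these libraries where they do the work, as an engineer would, in place of code of your own. Each camera call takes 0.05 s, during which the arm holds its last target. There are 200 camera calls.

## Working session

There is one attempt and no reset: what is moved stays moved. The work goes in short steps, Python scripts to look and compute and a tool call to move; the robot and the scene stay as the last step left them, time stands still between calls to the robot, and variables do not carry over. Pictures are saved under pics/ and viewed, about 8 in all and at most 12, crops included, and the job is handed in when it is done.

Besides the shell and the picture viewer there is one more tool, called as name(argument=value, ...) on one line, values as JSON. drive_tool: Moves the arm, as the interface text tells. Its arguments: {"type":"object","properties":{"deltas":{"type":"array","items":{"type":"object","properties":{"jaw":{"type":"number"},"dx":{"type":"number"},"dy":{"type":"number"},"dz":{"type":"number"},"rx":{"type":"number"},"ry":{"type":"number"},"rz":{"type":"number"}}}}},"required":["deltas"]}

```bash
ls; mkdir -p pics; python3 - <<'E'
from plant import ctrl, optics
import cv2
s=ctrl.state(); print(s)
for n in ("scene","side","wrist"):
    c=optics.calibration(n); print(n,c)
    cv2.imwrite(f"pics/{n}0.png",optics.capture(n))
E
```

```text
pics
{'clock': 0.0, 'joint_pos': array([-1.41519033,  0.33390522,  0.03987962,  1.46627315, -0.01340463,
        1.34331679, -0.05850176]), 'joint_velocities': array([ 0.00021837, -0.0008419 , -0.00034139,  0.00327389, -0.00082914,
       -0.00012267,  0.00012096]), 'joint_efforts': array([ 6.46326807e-04, -6.56348276e+01,  1.33597691e+00, -4.03813469e+01,
       -5.96662704e-02,  4.46402770e-02,  1.40886955e-04]), 'tcp_pos': array([0.16374815, 0.62854268, 0.22166212]), 'orientation': array([ 2.48485672e+00,  1.92048877e+00, -1.92480520e-03]), 'force': array([-0.20224836, -0.51975899,  0.11625833]), 'torque': array([ 0.03757549, -0.04282077, -0.01905199]), 'finger_gap': 1.0012077367096157}
scene {'camera_matrix': array([[430.30701876,   0.        , 326.43900217],
       [  0.        , 430.30701876, 194.43059468],
       [  0.        ,   0.        ,   1.        ]]), 'R': array([[-0.9897337 ,  0.14278351,  0.00632969],
       [ 0.08153355,  0.60043218, -0.79550831],
       [-0.11738602, -0.78682531, -0.60590961]]), 't': array([0.4812259 , 0.01457964, 1.25944191])}
side {'camera_matrix': array([[507.90318771,   0.        , 318.96150769],
       [  0.        , 507.90318771, 200.20920555],
       [  0.        ,   0.        ,   1.        ]]), 'R': array([[ 0.91680993, -0.39915828, -0.01149842],
       [-0.30008602, -0.66968621, -0.67931492],
       [ 0.26345384,  0.62625319, -0.73375679]]), 't': array([-0.44546834,  0.19139466,  1.36373013])}
wrist {'camera_matrix': array([[347.05655914,   0.        , 321.99316103],
       [  0.        , 347.05655914, 198.1730155 ],
       [  0.        ,   0.        ,   1.        ]]), 'R': array([[ 2.52487183e-01,  9.67600002e-01, -6.77785460e-04],
       [ 9.25917517e-01, -2.41406984e-01,  2.90515783e-01],
       [ 2.80939450e-01, -7.39790851e-02, -9.56869960e-01]]), 't': array([-0.64926822, -0.03452487,  0.39161481])}
```

View pics/scene0.png

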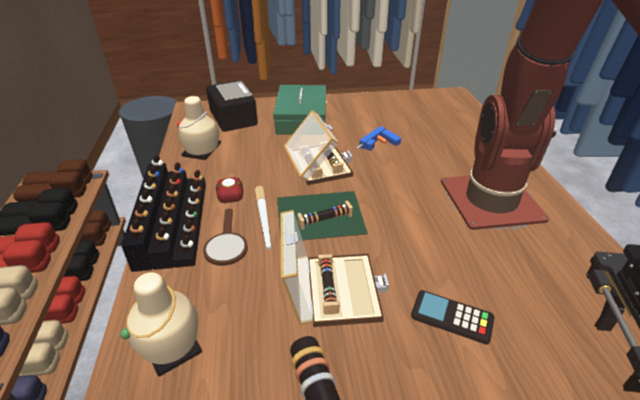

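View pics/side0.png

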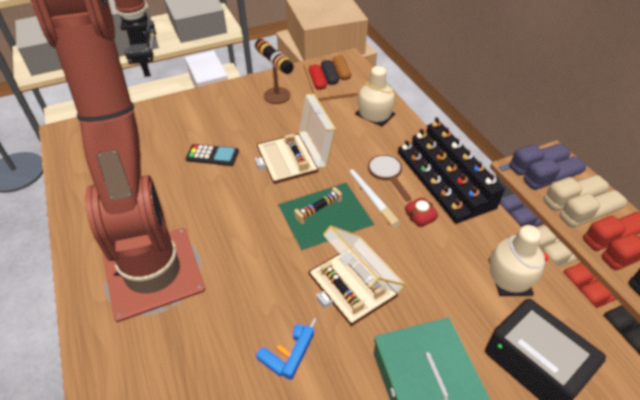

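The scene view shows case_a, with its empty front recess, on the robot's left: tray about (345,290), lid standing. The pad and bar are at (325,213), and case_b with its half-open lid is at (325,160). Next I'll enlarge both views to read the corners.

```bash
python3 - <<'E'
import cv2,numpy as np
a=cv2.imread("pics/scene0.png")[100:330,265:400]; b=cv2.imread("pics/side0.png")[90:330,245:415]
f=lambda i:cv2.resize(i,None,fx=2.5,fy=2.5,interpolation=cv2.INTER_CUBIC)
a=f(a);b=f(b)
o=np.zeros((600,a.shape[1]+b.shape[1],3),np.uint8);o[:a.shape[0],:a.shape[1]]=a;o[:,a.shape[1]:]=b
print(a.shape,b.shape)
cv2.imwrite("pics/c1.png",o)
E
```

```text
(575, 338, 3) (600, 425, 3)
```

View pics/c1.png

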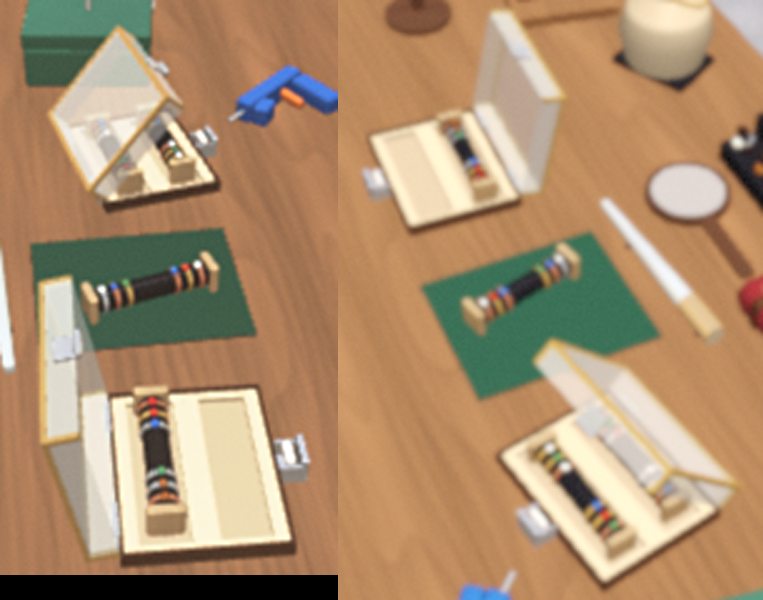

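The crop gives the rim corners of both trays and the bar's end blocks. In crop pixels, case_a is (260,388), (294,545), (110,393) in scene and (371,137), (412,228), (519,199) in side. Next I'll fit poses by casting rays onto the known heights.

```bash
cat > h.py <<'E'
from plant import ctrl, optics
import numpy as np, cv2
from scipy.spatial.transform import Rotation as Ro
from scipy.optimize import least_squares
def ray(n,u,v,z,c=None):
    c=c or optics.calibration(n); K,R,t=c['camera_matrix'],c['R'],c['t']
    d=R.T@np.linalg.solve(K,[u,v,1]); o=-R.T@t
    return o+d*(z-o[2])/d[2]
def proj(n,X,c=None):
    c=c or optics.calibration(n); p=c['camera_matrix']@(c['R']@np.asarray(X)+c['t']); return p[:2]/p[2]
sc=lambda x,y:(265+x/2.5,100+y/2.5); sd=lambda x,y:(245+(x-338)/2.5,90+y/2.5)
def fitpose(obs,x0):
    # obs: (cam,u,v,[local x,y],z) -> x,y,yaw
    def r(p):
        c,s=np.cos(p[2]),np.sin(p[2]); o=[]
        for n,u,v,l,z in obs:
            o+=list(proj(n,[p[0]+c*l[0]-s*l[1],p[1]+s*l[0]+c*l[1],z])-[u,v])
        return o
    f=least_squares(r,x0); return f.x,np.round(f.fun,1)
def tool(R,p,T):  # world target -> tool delta mm
    return
E
python3 - <<'E'
from h import *
z=.016;a=.075;b=.095
A=[('scene',*sc(260,388),(-a,-b),z),('scene',*sc(294,545),(-a,b),z),('scene',*sc(123,553),(a,b),z),('scene',*sc(110,394),(a,-b),z),
('side',*sd(371,137),(-a,b),z),('side',*sd(412,226),(-a,-b),z),('side',*sd(519,200),(a,-b),z)]
print('A',fitpose(A,[.6,.25,0]))
B=[('scene',*sc(217,183),(-a,b),z),('scene',*sc(105,204),(a,b),z),('side',*sd(501,457),(-a,b),z),('side',*sd(603,582),(-a,-b),z),('side',*sd(717,512),(a,-b),z)]
print('B',fitpose(B,[.6,-.25,0]))
for n,f,P in (('scene',sc,[(90,288),(209,260)]),('side',sd,[(474,309),(567,255)])):
    for p in P: print(n,ray(n,*f(*p),.036).round(4))
for p in [(371,137),(412,226),(519,200)]: print(ray('side',*sd(*p),.016).round(3))
R=Ro.from_rotvec(ctrl.state()['orientation']).as_matrix();print(R.round(3))
E
```

```text
A (array([ 0.48758318,  0.27157444, -0.0602741 ]), array([-0.2, -2.3,  0.7, -1.1, -1.8,  0.4, -1.1, -1.4, -2.2, -2.6, -2.4,
       -0.5,  0.3, -2. ]))
B (array([ 0.46913376, -0.25605139,  0.17924287]), array([ 0.8, -2.1, -0.5, -2. , -2. , -2.6, -0.3,  0.9,  1.9, -1. ]))
scene [0.5602 0.0391 0.036 ]
scene [0.4264 0.0092 0.036 ]
side [0.426  0.0013 0.036 ]
side [0.5588 0.0353 0.036 ]
[0.421 0.356 0.016]
[0.413 0.176 0.016]
[0.552 0.164 0.016]
[[ 0.252  0.968 -0.   ]
 [ 0.968 -0.252 -0.001]
 [-0.001  0.    -1.   ]]
```

```bash
cat >> h.py <<'E'
def go(p,yaw):
    s=ctrl.state(); R=Ro.from_rotvec(s['orientation']); 
    G=Ro.from_matrix(np.array([[np.cos(yaw),np.sin(yaw),0],[np.sin(yaw),-np.cos(yaw),0],[0,0,-1.]]))
    print('d mm',(R.inv().apply(np.array(p)-s['tcp_pos'])*1000).round(1),'rot',(R.inv()*G).as_rotvec().round(3),'t',round(s['clock'],2),'tcp',s['tcp_pos'].round(4),'F',s['force'].round(1),'gap',round(s['finger_gap'],3))
E
python3 - <<'E'
from h import *
go([.493,.022,.25],-1.336)
for n,u,v in (('scene',165,355),('side',375,122),('side',275,98),('scene',228,188),('scene',263,220),('side',360,180),('side',420,215),('side',260,355),('side',312,322)): print(n,u,v,ray(n,u,v,0.).round(3))
E
```

```text
d mm [-504.1  471.5  -27.5] rot [2.000e-03 0.000e+00 2.652e+00] t 0.15 tcp [0.1638 0.6287 0.2219] F [ 0.8 -0.5 -0.8] gap 1.003
scene 165 355 [0.865 0.388 0.   ]
side 375 122 [0.84 0.32 0.  ]
side 275 98 [0.568 0.599 0.   ]
scene 228 188 [ 0.763 -0.16   0.   ]
scene 263 220 [0.662 0.003 0.   ]
side 360 180 [0.662 0.083 0.   ]
side 420 215 [ 0.757 -0.118  0.   ]
side 260 355 [ 0.185 -0.342  0.   ]
side 312 322 [ 0.331 -0.312  0.   ]
```

drive_tool(deltas=[{"jaw": 87,"dx": -50,"dy": 47,"dz": -28,"rz": 0.18},{"jaw": 87,"dx": -100,"dy": 94,"dz": -28,"rz": 0.36},{"jaw": 87,"dx": -145,"dy": 136,"dz": -28,"rz": 0.54},{"jaw": 87,"dx": -190,"dy": 178,"dz": -28,"rz": 0.72},{"jaw": 87,"dx": -235,"dy": 220,"dz": -28,"rz": 0.9}])

```text
schema error: expected keys jaw, dx, dy, dz, rx, ry, rz
```

```bash
python3 -c "
from h import *
go([.493,.022,.25],-1.336)"
```

```text
d mm [-504.1  471.5  -27.5] rot [2.000e-03 0.000e+00 2.652e+00] t 0.15 tcp [0.1638 0.6287 0.2219] F [ 0.8 -0.5 -0.8] gap 1.003
```

drive_tool(deltas=[{"jaw": 87,"dx": -50,"dy": 47,"dz": -28,"rx": 0,"ry": 0,"rz": 0.18},{"jaw": 87,"dx": -100,"dy": 94,"dz": -28,"rx": 0,"ry": 0,"rz": 0.36},{"jaw": 87,"dx": -145,"dy": 136,"dz": -28,"rx": 0,"ry": 0,"rz": 0.54},{"jaw": 87,"dx": -190,"dy": 178,"dz": -28,"rx": 0,"ry": 0,"rz": 0.72},{"jaw": 87,"dx": -235,"dy": 220,"dz": -28,"rx": 0,"ry": 0,"rz": 0.9}])

```text
clock: 0.78
tcp_pos: [0.3114, 0.3566, 0.2505]
orientation: [-3.076, -0.64, 0.0]
force: [2.3, -0.3, 0.2]
finger_gap: 0.998
```

```bash
python3 -c "
from h import *
go([.493,.022,.25],-1.336)"
```

```text
d mm [ 33.1 379.2   0.4] rot [-0.     0.     1.746] t 0.78 tcp [0.3114 0.3566 0.2505] F [ 2.3 -0.3  0.2] gap 0.998
```

drive_tool(deltas=[{"jaw": 87,"dx": 4,"dy": 45,"dz": 0,"rx": 0,"ry": 0,"rz": 0.18},{"jaw": 87,"dx": 8,"dy": 90,"dz": 0,"rx": 0,"ry": 0,"rz": 0.36},{"jaw": 87,"dx": 12,"dy": 135,"dz": 0,"rx": 0,"ry": 0,"rz": 0.54},{"jaw": 87,"dx": 16,"dy": 180,"dz": 0,"rx": 0,"ry": 0,"rz": 0.72},{"jaw": 87,"dx": 20,"dy": 225,"dz": 0,"rx": 0,"ry": 0,"rz": 0.9}])

```text
clock: 1.4
tcp_pos: [0.4204, 0.1594, 0.2505]
orientation: [-3.048, 0.762, 0.0]
force: [-0.3, -0.1, 0.7]
finger_gap: 1.0
```

```bash
python3 -c "
from h import *
go([.493,.022,.25],-1.336)"
```

```text
d mm [128.7  87.1   0.5] rot [-0.     0.     0.846] t 1.4 tcp [0.4204 0.1594 0.2505] F [-0.3 -0.1  0.7] gap 1.0
```

drive_tool(deltas=[{"jaw": 87,"dx": 32,"dy": 22,"dz": 0,"rx": 0,"ry": 0,"rz": 0.18},{"jaw": 87,"dx": 64,"dy": 44,"dz": 0,"rx": 0,"ry": 0,"rz": 0.36},{"jaw": 87,"dx": 96,"dy": 66,"dz": 0,"rx": 0,"ry": 0,"rz": 0.54},{"jaw": 87,"dx": 129,"dy": 87,"dz": 0,"rx": 0,"ry": 0,"rz": 0.72},{"jaw": 87,"dx": 129,"dy": 87,"dz": 0,"rx": 0,"ry": 0,"rz": 0.846}])

```text
clock: 2.02
tcp_pos: [0.4944, 0.0205, 0.2505]
orientation: [2.462, -1.951, 0.001]
force: [-0.2, 1.3, 0.0]
finger_gap: 1.004
```

```bash
python3 -c "
from h import *
go([.493,.022,.25],-1.336)
go([.493,.022,.25],-1.336)
import json
c=optics.calibration('wrist')
np.savez('w1.npz',**c)
im=optics.capture('wrist');cv2.imwrite('pics/w1.png',im)
go([.493,.022,.014],-1.336)
"
```

```text
d mm [-1.8  1.1  0.5] rot [ 0.    -0.001 -0.004] t 2.02 tcp [0.4944 0.0205 0.2505] F [-0.2  1.3  0. ] gap 1.004
d mm [-1.8  1.1  0.5] rot [ 0.    -0.001 -0.004] t 2.02 tcp [0.4944 0.0205 0.2505] F [-0.2  1.3  0. ] gap 1.004
d mm [-2.000e-01  8.000e-01  2.364e+02] rot [ 0.    -0.    -0.008] t 2.08 tcp [0.4939 0.0222 0.2504] F [0.3 0.6 0.3] gap 1.001
```

View pics/w1.png

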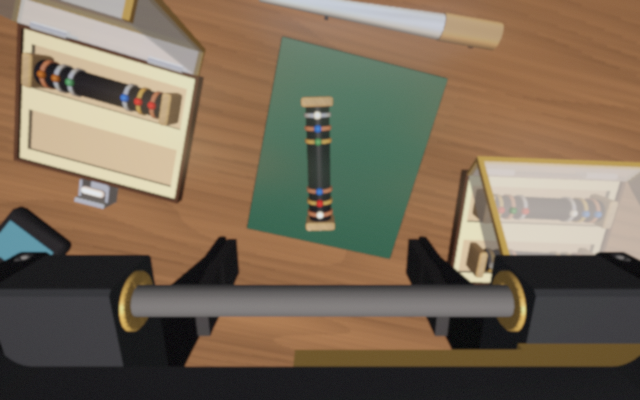

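The wrist view shows the bar's end blocks centred at (317,101) and (320,227). Case_a's near rim corners are at (17,160) and (182,199), and case_b is partly behind the fingers.

```bash
python3 - <<'E'
from h import *
c=dict(np.load('w1.npz'))
P=[ray('w',317,101,.038,c),ray('w',320.5,226.5,.038,c)]
print(P); d=P[0]-P[1]; print('mid',(P[0]+P[1])/2,'yaw',np.arctan2(d[1],d[0]),'len',np.linalg.norm(d))
im=cv2.imread('pics/w1.png')
for n,u,v in (('fl',17,160),('fr',182,199),('bl',22,27)): print(n,ray('w',u,v,.016,c).round(4))
for n,u,v in (('rec fl',28,150),('rec fr',174,186),('rec bl',31,110),('rec br',181,147)): print(n,ray('w',u,v,.012,c).round(4))
E
```

```text
[array([0.56232868, 0.04196934, 0.038     ]), array([0.4265694 , 0.00657907, 0.038     ])]
mid [0.49444904 0.02427421 0.038     ] yaw 0.2550086188529123 len 0.14029629790709022
fl [0.4181 0.3659 0.016 ]
fr [0.4145 0.1743 0.016 ]
bl [0.5639 0.3574 0.016 ]
rec fl [0.4316 0.3564 0.012 ]
rec fr [0.427  0.1868 0.012 ]
rec bl [0.4788 0.3525 0.012 ]
rec br [0.4757 0.1839 0.012 ]
```

```bash
python3 -c "
from h import *
go([.4944,.0243,.014],-1.316)"
```

```text
d mm [ -2.1  -1.1 236.4] rot [ 0.    -0.    -0.028] t 2.08 tcp [0.4939 0.0222 0.2504] F [0.3 0.6 0.3] gap 1.001
```

drive_tool(deltas=[{"jaw": 87,"dx": -2,"dy": -1,"dz": 50,"rx": 0,"ry": 0,"rz": -0.028},{"jaw": 87,"dx": -2,"dy": -1,"dz": 105,"rx": 0,"ry": 0,"rz": -0.028},{"jaw": 87,"dx": -2,"dy": -1,"dz": 160,"rx": 0,"ry": 0,"rz": -0.028},{"jaw": 87,"dx": -2,"dy": -1,"dz": 210,"rx": 0,"ry": 0,"rz": -0.028},{"jaw": 87,"dx": -2,"dy": -1,"dz": 236,"rx": 0,"ry": 0,"rz": -0.028}])

```text
clock: 2.7
tcp_pos: [0.4923, 0.0261, 0.0119]
orientation: [2.5, -1.898, -0.003]
force: [-1.1, 0.5, -0.2]
finger_gap: 0.996
```

drive_tool(deltas=[{"jaw": 80,"dx": 0,"dy": 0,"dz": 0,"rx": 0,"ry": 0,"rz": 0},{"jaw": 30,"dx": 0,"dy": 0,"dz": 0,"rx": 0,"ry": 0,"rz": 0},{"jaw": 15,"dx": 0,"dy": 0,"dz": 0,"rx": 0,"ry": 0,"rz": 0},{"jaw": 15,"dx": 0,"dy": 0,"dz": 0,"rx": 0,"ry": 0,"rz": 0},{"jaw": 15,"dx": 0,"dy": 0,"dz": 0,"rx": 0,"ry": 0,"rz": 0}])

```text
clock: 3.32
tcp_pos: [0.4945, 0.0262, 0.0151]
orientation: [-2.499, 1.903, -0.001]
force: [0.6, -0.1, 0.2]
finger_gap: 0.552
```

```bash
python3 -c "
from h import *
go([.4944,.0243,.014],-1.316)
go([.46,.20,.12],-0.02)"
```

```text
d mm [1.8 0.6 1.1] rot [-0.001  0.     0.014] t 3.33 tcp [0.4945 0.0262 0.0151] F [ 0.6 -0.1  0.2] gap 0.552
d mm [-176.8  -13.1 -104.9] rot [-1.000e-03 -0.000e+00 -1.282e+00] t 3.33 tcp [0.4945 0.0262 0.0151] F [ 0.6 -0.1  0.2] gap 0.552
```

drive_tool(deltas=[{"jaw": 15,"dx": 0,"dy": 0,"dz": 0,"rx": 0,"ry": 0,"rz": 0},{"jaw": 15,"dx": 0,"dy": 0,"dz": 0,"rx": 0,"ry": 0,"rz": 0},{"jaw": 15,"dx": 0,"dy": 0,"dz": 0,"rx": 0,"ry": 0,"rz": 0},{"jaw": 15,"dx": 0,"dy": 0,"dz": 0,"rx": 0,"ry": 0,"rz": 0},{"jaw": 15,"dx": 0,"dy": 0,"dz": 0,"rx": 0,"ry": 0,"rz": 0}])

```text
clock: 3.95
tcp_pos: [0.4942, 0.0259, 0.0146]
orientation: [2.499, -1.904, 0.0]
force: [-0.3, -0.6, 0.8]
finger_gap: 0.291
```

```bash
python3 -c "
from h import *
go([.45,.22,.17],-0.02)"
```

```text
d mm [-198.8   -8.9 -155.4] rot [ 0.    -0.    -1.282] t 3.95 tcp [0.4942 0.0259 0.0146] F [-0.3 -0.6  0.8] gap 0.291
```

drive_tool(deltas=[{"jaw": 15,"dx": 0,"dy": 0,"dz": 0,"rx": 0,"ry": 0,"rz": 0},{"jaw": 15,"dx": 0,"dy": 0,"dz": -20,"rx": 0,"ry": 0,"rz": 0},{"jaw": 15,"dx": 0,"dy": 0,"dz": -55,"rx": 0,"ry": 0,"rz": 0},{"jaw": 15,"dx": -20,"dy": 0,"dz": -90,"rx": 0,"ry": 0,"rz": -0.15},{"jaw": 15,"dx": -45,"dy": 0,"dz": -125,"rx": 0,"ry": 0,"rz": -0.3}])

```text
clock: 4.58
tcp_pos: [0.4819, 0.0694, 0.1405]
orientation: [2.758, -1.504, 0.0]
force: [1.5, 0.6, -0.5]
finger_gap: 0.291
```

```bash
python3 -c "
from h import *
go([.45,.22,.17],-0.02)"
```

```text
d mm [-143.9  -54.8  -29.5] rot [ 0.    -0.    -0.978] t 4.58 tcp [0.4819 0.0694 0.1405] F [ 1.5  0.6 -0.5] gap 0.291
```

drive_tool(deltas=[{"jaw": 15,"dx": -36,"dy": -14,"dz": -10,"rx": 0,"ry": 0,"rz": -0.18},{"jaw": 15,"dx": -72,"dy": -28,"dz": -15,"rx": 0,"ry": 0,"rz": -0.36},{"jaw": 15,"dx": -108,"dy": -41,"dz": -20,"rx": 0,"ry": 0,"rz": -0.54},{"jaw": 15,"dx": -144,"dy": -55,"dz": -30,"rx": 0,"ry": 0,"rz": -0.72},{"jaw": 15,"dx": -144,"dy": -55,"dz": -30,"rx": 0,"ry": 0,"rz": -0.9}])

```text
clock: 5.2
tcp_pos: [0.45, 0.2238, 0.1699]
orientation: [-3.137, 0.143, -0.0]
force: [-0.3, -0.6, -1.2]
finger_gap: 0.29
```

```bash
python3 -c "
from h import *
go([.453,.27,.13],-0.04)"
```

```text
d mm [ -1.3 -46.2  39.9] rot [-0.001 -0.    -0.051] t 5.2 tcp [0.45   0.2238 0.1699] F [-0.3 -0.6 -1.2] gap 0.29
```

drive_tool(deltas=[{"jaw": 15,"dx": -1,"dy": -23,"dz": 0,"rx": 0,"ry": 0,"rz": -0.025},{"jaw": 15,"dx": -1,"dy": -46,"dz": 0,"rx": 0,"ry": 0,"rz": -0.05},{"jaw": 15,"dx": -1,"dy": -46,"dz": 20,"rx": 0,"ry": 0,"rz": -0.05},{"jaw": 15,"dx": -1,"dy": -46,"dz": 20,"rx": 0,"ry": 0,"rz": -0.05},{"jaw": 15,"dx": -1,"dy": -46,"dz": 20,"rx": 0,"ry": 0,"rz": -0.05}])

```text
clock: 5.82
tcp_pos: [0.4549, 0.2664, 0.1499]
orientation: [3.14, -0.083, 0.0]
force: [-0.1, 0.2, -0.2]
finger_gap: 0.285
```

```bash
python3 -c "
from h import *
c=optics.calibration('wrist')
np.savez('w2.npz',**c)
im=optics.capture('wrist');cv2.imwrite('pics/w2.png',im)
go([.453,.27,.016],-0.04)
"
```

```text
d mm [ -2.3  -3.4 134.1] rot [-0.    -0.    -0.013] t 5.88 tcp [0.455  0.2664 0.1501] F [-0.8  0.1 -1.2] gap 0.29
```

View pics/w2.png

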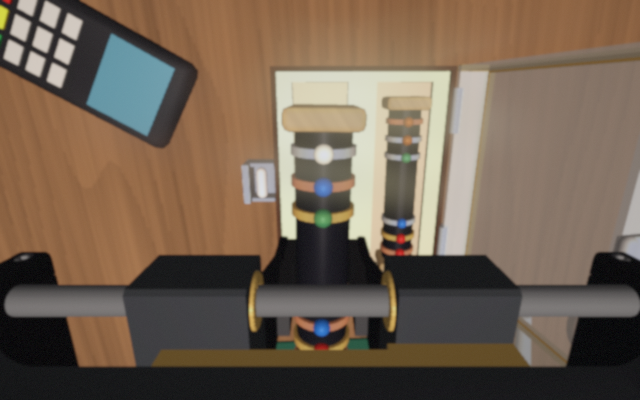

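The held bar is level above the case. The far rim corners are at (276,69) and (453,68), the front recess's far edge runs (293,83) to (348,82), and the catch is at (258,182).

```bash
python3 - <<'E'
from h import *
c=dict(np.load('w2.npz'))
for n,u,v,z in (('rim fr',276,69.5,.016),('rim rr',453,68,.016),('rim front lower',279,235,.016),('rec f',293,83,.012),('rec r',348,82,.012),('rear rec f',378,82,.012),('rear rec r',430,81,.012),('catch top c',262,182,.027)): print(n,ray('w',u,v,z,c).round(4))
im=cv2.imread('pics/w2.png')
print([tuple(im[110,x]) for x in range(268,290,2)])
cv2.imwrite('pics/w2c.png',cv2.resize(im[55:265,235:470],None,fx=2.8,fy=2.8,interpolation=cv2.INTER_CUBIC))
E
```

```text
rim fr [0.4227 0.3662 0.016 ]
rim rr [0.5644 0.3598 0.016 ]
rim front lower [0.4123 0.223  0.016 ]
rec f [0.4352 0.3553 0.012 ]
rec r [0.4804 0.3537 0.012 ]
rear rec f [0.505  0.3524 0.012 ]
rear rec r [0.5475 0.3509 0.012 ]
catch top c [0.404  0.2768 0.027 ]
[(np.uint8(83), np.uint8(115), np.uint8(150)), (np.uint8(86), np.uint8(117), np.uint8(152)), (np.uint8(76), np.uint8(100), np.uint8(128)), (np.uint8(74), np.uint8(95), np.uint8(118)), (np.uint8(124), np.uint8(143), np.uint8(151)), (np.uint8(195), np.uint8(212), np.uint8(211)), (np.uint8(202), np.uint8(219), np.uint8(218)), (np.uint8(175), np.uint8(195), np.uint8(200)), (np.uint8(124), np.uint8(161), np.uint8(187)), (np.uint8(123), np.uint8(163), np.uint8(189)), (np.uint8(127), np.uint8(168), np.uint8(191))]
```

View pics/w2c.png

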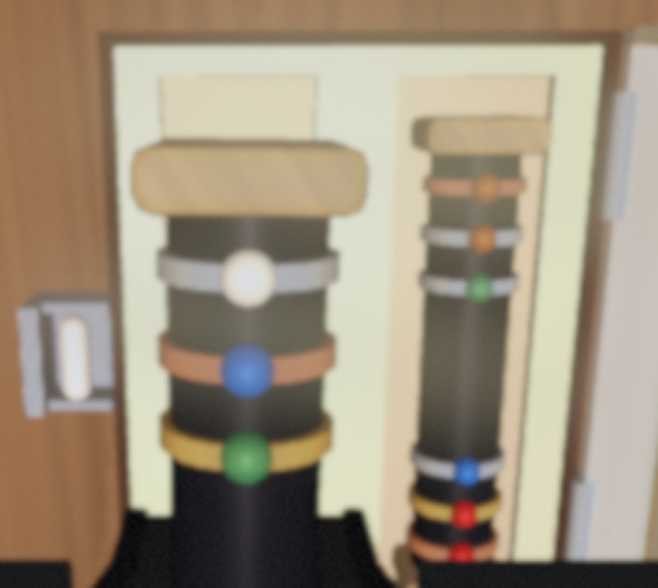

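```bash
python3 -c "
from h import *
go([.4537,.2708,.04],-0.045)"
```

```text
d mm [ -1.6  -4.3 110.1] rot [-0.    -0.    -0.008] t 5.88 tcp [0.455  0.2664 0.1501] F [-0.8  0.1 -1.2] gap 0.29
```

drive_tool(deltas=[{"jaw": 15,"dx": -1.6,"dy": -4.3,"dz": 30,"rx": 0,"ry": 0,"rz": -0.008},{"jaw": 15,"dx": -1.6,"dy": -4.3,"dz": 70,"rx": 0,"ry": 0,"rz": -0.008},{"jaw": 15,"dx": -1.6,"dy": -4.3,"dz": 100,"rx": 0,"ry": 0,"rz": -0.008},{"jaw": 15,"dx": -1.6,"dy": -4.3,"dz": 110,"rx": 0,"ry": 0,"rz": -0.008},{"jaw": 15,"dx": -1.6,"dy": -4.3,"dz": 110,"rx": 0,"ry": 0,"rz": -0.008}])

```text
clock: 6.5
tcp_pos: [0.4536, 0.2706, 0.04]
orientation: [3.141, -0.07, 0.0]
force: [0.7, 0.3, -0.6]
finger_gap: 0.294
```

```bash
python3 -c "
from h import *
c=optics.calibration('wrist');np.savez('w3.npz',**c)
im=optics.capture('wrist');cv2.imwrite('pics/w3.png',im)
go([.4537,.2708,.0165],-0.045)"
```

```text
d mm [-0.4  0.1 24.2] rot [-0.001 -0.001  0.001] t 6.55 tcp [0.454  0.2709 0.0407] F [ 0.7  0.2 -1. ] gap 0.29
```

View pics/w3.png

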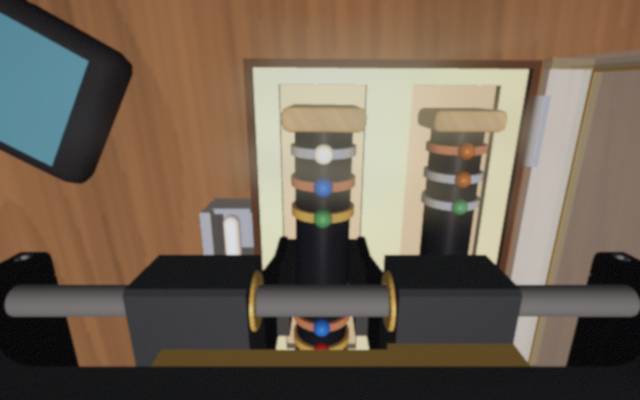

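The bar sits just above the front recess. The recess corners are (279,84) and (366,84), and the bar's end block is centred at about u=323.5.

```bash
python3 - <<'E'
from h import *
c=dict(np.load('w3.npz'))
for n,u,v,z in (('rec f',279.5,85,.012),('rec r',366,85,.012),('end f',282,110,.0635),('end r',365,110,.0635),('rim f',246,61,.016),('rim r',537,61,.016),('rim f low',258,250,.016)): print(n,ray('w',u,v,z,c).round(4))
E
```

```text
rec f [0.4349 0.3556 0.012 ]
rec r [0.48   0.3536 0.012 ]
end f [0.4412 0.3451 0.0635]
end r [0.4734 0.3436 0.0635]
rim f [0.4195 0.3677 0.016 ]
rim r [0.5652 0.3611 0.016 ]
rim f low [0.4153 0.2639 0.016 ]
```

drive_tool(deltas=[{"jaw": 15,"dx": 0,"dy": 0,"dz": 8,"rx": 0,"ry": 0,"rz": 0},{"jaw": 15,"dx": 0,"dy": 0,"dz": 16,"rx": 0,"ry": 0,"rz": 0},{"jaw": 15,"dx": 0,"dy": 0,"dz": 21,"rx": 0,"ry": 0,"rz": 0},{"jaw": 15,"dx": 0,"dy": 0,"dz": 23.5,"rx": 0,"ry": 0,"rz": 0},{"jaw": 15,"dx": 0,"dy": 0,"dz": 23.5,"rx": 0,"ry": 0,"rz": 0}])

```text
clock: 7.18
tcp_pos: [0.453, 0.2704, 0.0165]
orientation: [3.141, -0.069, -0.002]
force: [-4.2, -3.1, 9.4]
finger_gap: 0.29
```

drive_tool(deltas=[{"jaw": 36,"dx": 0,"dy": 0,"dz": 0,"rx": 0,"ry": 0,"rz": 0},{"jaw": 36,"dx": 0,"dy": 0,"dz": 0,"rx": 0,"ry": 0,"rz": 0},{"jaw": 36,"dx": 0,"dy": 0,"dz": 0,"rx": 0,"ry": 0,"rz": 0},{"jaw": 36,"dx": 0,"dy": 0,"dz": 0,"rx": 0,"ry": 0,"rz": 0},{"jaw": 36,"dx": 0,"dy": 0,"dz": 0,"rx": 0,"ry": 0,"rz": 0}])

```text
clock: 7.8
tcp_pos: [0.4533, 0.2705, 0.016]
orientation: [3.141, -0.069, 0.0]
force: [0.4, -0.7, 0.6]
finger_gap: 0.411
```

drive_tool(deltas=[{"jaw": 36,"dx": 0,"dy": 0,"dz": -15,"rx": 0,"ry": 0,"rz": 0},{"jaw": 36,"dx": 0,"dy": 0,"dz": -50,"rx": 0,"ry": 0,"rz": 0},{"jaw": 10,"dx": 0,"dy": 0,"dz": -105,"rx": 0,"ry": 0,"rz": 0},{"jaw": 0,"dx": 0,"dy": 0,"dz": -165,"rx": 0,"ry": 0,"rz": 0},{"jaw": 0,"dx": 0,"dy": 0,"dz": -215,"rx": 0,"ry": 0,"rz": 0}])

```text
clock: 8.43
tcp_pos: [0.4536, 0.2703, 0.2347]
orientation: [-3.139, 0.07, -0.003]
force: [1.0, 0.4, -0.9]
finger_gap: 0.157
```

```bash
python3 -c "
from h import *
go([.665,.262,.225],-0.045)
c=optics.calibration('wrist');np.savez('w4.npz',**c)
im=optics.capture('wrist');cv2.imwrite('pics/w4.png',im)
im=optics.capture('side')
a=cv2.resize(im[110:200,240:350],None,fx=4,fy=4)
b=cv2.resize(cv2.imread('pics/w4.png'),None,fx=.55,fy=.55)
o=np.zeros((600,440,3),np.uint8);o[:360]=a;o[360:580,:352]=b
cv2.imwrite('pics/c4.png',o)
"
```

```text
d mm [211.6  -1.1  10.1] rot [-0.002 -0.002  0.   ] t 8.43 tcp [0.4536 0.2703 0.2347] F [ 1.   0.4 -0.9] gap 0.157
```

View pics/c4.png

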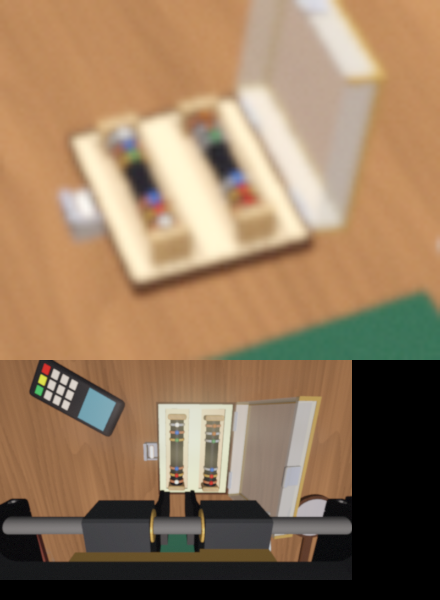

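The top view shows the bar lying flat in the front recess, with bar_a untouched. Next I'll go behind lid_a.

drive_tool(deltas=[{"jaw": 0,"dx": 50,"dy": 0,"dz": 0,"rx": 0,"ry": 0,"rz": 0},{"jaw": 0,"dx": 110,"dy": 0,"dz": 0,"rx": 0,"ry": 0,"rz": 0},{"jaw": 0,"dx": 170,"dy": 0,"dz": 0,"rx": 0,"ry": 0,"rz": 0},{"jaw": 0,"dx": 222,"dy": 0,"dz": 0,"rx": 0,"ry": 0,"rz": 0},{"jaw": 0,"dx": 222,"dy": 0,"dz": 0,"rx": 0,"ry": 0,"rz": 0}])

```text
clock: 9.15
tcp_pos: [0.6774, 0.2585, 0.2284]
orientation: [3.137, -0.074, -0.002]
force: [-0.8, -0.7, -0.2]
finger_gap: 0.0
```

```bash
python3 - <<'E'
from h import *
go([.675,.261,.125],-0.045)
E
```

```text
d mm [ -2.3  -2.8 103.4] rot [ 0.004  0.001 -0.002] t 9.15 tcp [0.6774 0.2585 0.2284] F [-0.8 -0.7 -0.2] gap 0.0
```

drive_tool(deltas=[{"jaw": 0,"dx": 0,"dy": -3,"dz": 50,"rx": 0,"ry": 0,"rz": 0},{"jaw": 0,"dx": 0,"dy": -3,"dz": 100,"rx": 0,"ry": 0,"rz": 0},{"jaw": 0,"dx": -25,"dy": -3,"dz": 100,"rx": 0,"ry": 0,"rz": 0},{"jaw": 0,"dx": -45,"dy": -3,"dz": 100,"rx": 0,"ry": 0,"rz": 0},{"jaw": 0,"dx": -66,"dy": -3,"dz": 99,"rx": 0,"ry": 0,"rz": 0}])

```text
clock: 9.78
tcp_pos: [0.6097, 0.2669, 0.1341]
orientation: [-3.139, 0.069, -0.006]
force: [3.5, -1.2, 5.9]
finger_gap: 0.002
```

```bash
python3 - <<'E'
from h import *
for X,Z in ((23,141),(-4,148),(-32,145),(-58,135),(-80,118)): go([.5636+X/1000,.2658-.045*X/1000,Z/1000],-0.045)
E
```

```text
d mm [-22.9   3.1  -7. ] rot [-0.002 -0.004  0.001] t 9.78 tcp [0.6097 0.2669 0.1341] F [ 3.5 -1.2  5.9] gap 0.002
d mm [-49.9   3.1 -14.1] rot [-0.002 -0.004  0.001] t 9.78 tcp [0.6097 0.2669 0.1341] F [ 3.5 -1.2  5.9] gap 0.002
d mm [-78.    3.1 -11.2] rot [-0.002 -0.004  0.001] t 9.78 tcp [0.6097 0.2669 0.1341] F [ 3.5 -1.2  5.9] gap 0.002
d mm [-104.     3.1   -1.3] rot [-0.002 -0.004  0.001] t 9.78 tcp [0.6097 0.2669 0.1341] F [ 3.5 -1.2  5.9] gap 0.002
d mm [-126.1    3.1   15.6] rot [-0.002 -0.004  0.001] t 9.78 tcp [0.6097 0.2669 0.1341] F [ 3.5 -1.2  5.9] gap 0.002
```

drive_tool(deltas=[{"jaw": 0,"dx": -23,"dy": 3,"dz": -10,"rx": 0,"ry": 0,"rz": 0},{"jaw": 0,"dx": -50,"dy": 3,"dz": -17,"rx": 0,"ry": 0,"rz": 0},{"jaw": 0,"dx": -78,"dy": 3,"dz": -14,"rx": 0,"ry": 0,"rz": 0},{"jaw": 0,"dx": -104,"dy": 3,"dz": -5,"rx": 0,"ry": 0,"rz": 0},{"jaw": 0,"dx": -126,"dy": 3,"dz": 12,"rx": 0,"ry": 0,"rz": 0}])

```text
clock: 10.4
tcp_pos: [0.4823, 0.2699, 0.1214]
orientation: [-3.138, 0.068, -0.003]
force: [1.5, 1.4, 1.6]
finger_gap: 0.004
```

```bash
python3 - <<'E'
from h import *
for X,Z in ((-98,97),(-113,75),(-125,64),(-130,58),(-132,55)): go([.5636+X/1000,.2658-.045*X/1000,Z/1000],-0.045)
E
```

```text
d mm [-16.7   0.5  24.4] rot [-0.003 -0.002  0.002] t 10.4 tcp [0.4823 0.2699 0.1214] F [1.5 1.4 1.6] gap 0.004
d mm [-31.8   0.5  46.3] rot [-0.003 -0.002  0.002] t 10.4 tcp [0.4823 0.2699 0.1214] F [1.5 1.4 1.6] gap 0.004
d mm [-43.8   0.5  57.3] rot [-0.003 -0.002  0.002] t 10.4 tcp [0.4823 0.2699 0.1214] F [1.5 1.4 1.6] gap 0.004
d mm [-48.8   0.5  63.3] rot [-0.003 -0.002  0.002] t 10.4 tcp [0.4823 0.2699 0.1214] F [1.5 1.4 1.6] gap 0.004
d mm [-50.8   0.6  66.3] rot [-0.003 -0.002  0.002] t 10.4 tcp [0.4823 0.2699 0.1214] F [1.5 1.4 1.6] gap 0.004
```

drive_tool(deltas=[{"jaw": 0,"dx": -18,"dy": 0,"dz": 22,"rx": 0,"ry": 0,"rz": 0},{"jaw": 0,"dx": -34,"dy": 0,"dz": 42,"rx": 0,"ry": 0,"rz": 0},{"jaw": 0,"dx": -45,"dy": 0,"dz": 54,"rx": 0,"ry": 0,"rz": 0},{"jaw": 0,"dx": -52,"dy": 0,"dz": 61,"rx": 0,"ry": 0,"rz": 0},{"jaw": 0,"dx": -54,"dy": 0,"dz": 64,"rx": 0,"ry": 0,"rz": 0}])

```text
clock: 11.02
tcp_pos: [0.4301, 0.2718, 0.0572]
orientation: [-3.14, 0.069, -0.002]
force: [1.1, -2.8, 12.0]
finger_gap: 0.005
```

```bash
python3 - <<'E'
from h import *
for X,Z in ((-135,47),): go([.5636+X/1000,.2658-.045*X/1000,Z/1000],-0.045)
E
```

```text
d mm [-1.5 -0.  10.2] rot [-0.001 -0.002  0.001] t 11.03 tcp [0.4301 0.2718 0.0572] F [ 1.1 -2.8 12. ] gap 0.005
```

Already about 12 N at the crest. I'll keep pressing slowly.

drive_tool(deltas=[{"jaw": 0,"dx": 0,"dy": 0,"dz": 3,"rx": 0,"ry": 0,"rz": 0},{"jaw": 0,"dx": 0,"dy": 0,"dz": 6,"rx": 0,"ry": 0,"rz": 0},{"jaw": 0,"dx": 0,"dy": 0,"dz": 9,"rx": 0,"ry": 0,"rz": 0},{"jaw": 0,"dx": 0,"dy": 0,"dz": 11,"rx": 0,"ry": 0,"rz": 0},{"jaw": 0,"dx": 0,"dy": 0,"dz": 11,"rx": 0,"ry": 0,"rz": 0}])

```text
clock: 11.65
tcp_pos: [0.4296, 0.2718, 0.047]
orientation: [-3.14, 0.07, 0.001]
force: [-10.0, -6.0, 28.4]
finger_gap: 0.002
```

drive_tool(deltas=[{"jaw": 0,"dx": 0,"dy": 0,"dz": 1,"rx": 0,"ry": 0,"rz": 0},{"jaw": 0,"dx": 0,"dy": 0,"dz": 1,"rx": 0,"ry": 0,"rz": 0},{"jaw": 0,"dx": 0,"dy": 0,"dz": 1,"rx": 0,"ry": 0,"rz": 0},{"jaw": 0,"dx": 0,"dy": 0,"dz": 1,"rx": 0,"ry": 0,"rz": 0},{"jaw": 0,"dx": 0,"dy": 0,"dz": 1,"rx": 0,"ry": 0,"rz": 0}])

```text
clock: 12.28
tcp_pos: [0.4296, 0.2718, 0.0468]
orientation: [-3.139, 0.07, 0.001]
force: [-14.0, -8.3, 39.5]
finger_gap: 0.002
```

drive_tool(deltas=[{"jaw": 0,"dx": 0,"dy": 0,"dz": -40,"rx": 0,"ry": 0,"rz": 0},{"jaw": 0,"dx": 0,"dy": 0,"dz": -95,"rx": 0,"ry": 0,"rz": 0},{"jaw": 0,"dx": 0,"dy": 30,"dz": -150,"rx": 0,"ry": 0,"rz": -0.05},{"jaw": 0,"dx": 0,"dy": 60,"dz": -195,"rx": 0,"ry": 0,"rz": -0.1},{"jaw": 0,"dx": 0,"dy": 110,"dz": -220,"rx": 0,"ry": 0,"rz": -0.15}])

```text
clock: 12.9
tcp_pos: [0.4251, 0.1618, 0.2664]
orientation: [-3.135, -0.172, -0.004]
force: [0.5, -0.3, 0.6]
finger_gap: 0.002
```

```bash
python3 - <<'E'
from h import *
go([.45,-.33,.27],0.18)
E
```

```text
d mm [-28.9 491.6  -4.4] rot [-0.001 -0.003 -0.071] t 12.9 tcp [0.4251 0.1618 0.2664] F [ 0.5 -0.3  0.6] gap 0.002
```

drive_tool(deltas=[{"jaw": 0,"dx": 5,"dy": 55,"dz": 0,"rx": 0,"ry": 0,"rz": -0.02},{"jaw": 0,"dx": 5,"dy": 110,"dz": 0,"rx": 0,"ry": 0,"rz": -0.04},{"jaw": 0,"dx": 5,"dy": 165,"dz": 0,"rx": 0,"ry": 0,"rz": -0.07},{"jaw": 0,"dx": 0,"dy": 220,"dz": 0,"rx": 0,"ry": 0,"rz": -0.07},{"jaw": 0,"dx": -5,"dy": 275,"dz": 0,"rx": 0,"ry": 0,"rz": -0.07}])

```text
clock: 13.52
tcp_pos: [0.4484, -0.1142, 0.2641]
orientation: [-3.129, -0.276, -0.001]
force: [1.2, 0.8, 0.6]
finger_gap: 0.002
```

drive_tool(deltas=[{"jaw": 0,"dx": 8,"dy": 50,"dz": 0,"rx": 0,"ry": 0,"rz": 0},{"jaw": 0,"dx": 16,"dy": 100,"dz": 0,"rx": 0,"ry": 0,"rz": 0},{"jaw": 0,"dx": 24,"dy": 150,"dz": 0,"rx": 0,"ry": 0,"rz": 0},{"jaw": 0,"dx": 24,"dy": 200,"dz": 0,"rx": 0,"ry": 0,"rz": 0},{"jaw": 0,"dx": 24,"dy": 200,"dz": 0,"rx": 0,"ry": 0,"rz": 0}])

```text
clock: 14.15
tcp_pos: [0.5046, -0.3113, 0.2632]
orientation: [3.127, 0.26, -0.006]
force: [-0.1, 0.2, -0.2]
finger_gap: 0.004
```

```bash
python3 - <<'E'
from h import *
go([.45,-.33,.27],0.18)
c=optics.calibration('wrist');np.savez('w5.npz',**c)
im=optics.capture('wrist')
b=optics.capture('scene'); d=optics.capture('side')
o=np.zeros((600,640,3),np.uint8); o[:400]=im
t=cv2.resize(b[230:330,270:400],(260,200));o[400:,:260]=t
t=cv2.resize(d[120:200,240:350],(275,200));o[400:,270:545]=t
cv2.imwrite('pics/c5.png',o); cv2.imwrite('pics/w5.png',im)
E
```

```text
d mm [-57.    9.4  -6.5] rot [ 0.004  0.004 -0.014] t 14.15 tcp [ 0.5046 -0.3113  0.2632] F [-0.1  0.2 -0.2] gap 0.004
```

View pics/c5.png

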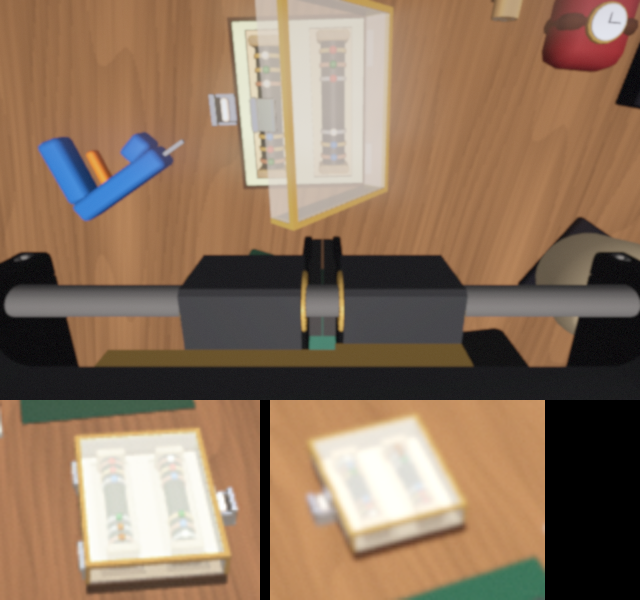

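Lid_a is now shut flush over its bars. In the wrist view, case_b's front rim corners are (229,20) and (245,187), its catch is at (223,108), and lid_b's free outer corner is at (293,227).

```bash
python3 - <<'E'
from h import *
c=dict(np.load('w5.npz'))
fl,fr=ray('w',229.5,19,.016,c),ray('w',245.5,188,.016,c); ca=ray('w',226,108,.027,c)
print(fl.round(4),fr.round(4),np.linalg.norm(fl-fr),'catch',ca.round(4))
d=fl-fr; yaw=np.arctan2(-d[0],d[1]); print('yaw',yaw)
ex=np.array([np.cos(yaw),np.sin(yaw),0]); ey=np.array([-ex[1],ex[0],0])
o=(fl+fr)/2+.075*ex; o[2]=0; print('origin',o)
h=o+.075*ex
K,R,t=c['camera_matrix'],c['R'],c['t']; C=-R.T@t
D=R.T@np.linalg.solve(K,[293,228,1]); s=((o-.095*ey-C)@ey)/(D@ey); P=C+s*D
X,Z=(P-h)@ex,P[2]-.018; print('corner X,Z',X,Z,'r',np.hypot(X,Z),'expect',np.hypot(.15,.029),'theta',np.arctan2(Z,-X)-np.arctan2(.029,.15))
for th in (1.2,1.0,.8):
  print(th,-.15*np.cos(th)+.029*np.sin(th),.15*np.sin(th)+.029*np.cos(th))
print('hinge',h)
E
```

```text
[ 0.3801 -0.1755  0.016 ] [ 0.4158 -0.359   0.016 ] 0.1870086899703168 catch [ 0.3871 -0.2671  0.027 ]
yaw 0.1921543302032424
origin [ 0.47157727 -0.25292753  0.        ]
corner X,Z -0.08055781970090309 0.12850441745412108 r 0.15166722658566098 expect 0.15277761616153068 theta 0.8198636591531903
1.2 -0.027324529678451476 0.15031423777490746
1.0 -0.05664268732079196 0.1418894145913605
0.8 -0.08370267976598864 0.12780790820599622
hinge [ 0.5451969  -0.23860448  0.        ]
```

```bash
python3 - <<'E'
from h import *
for X,Z in ((-56,180),(-58,150),(-78,118),(-97,97),(-113,75)): go([.5452+.982*X/1000,-.2386+.191*X/1000,Z/1000],0.192)
E
```

```text
d mm [ -7.1 -57.4  83.8] rot [-0.     0.    -0.016] t 14.3 tcp [ 0.5073 -0.3046  0.2638] F [0.5 0.4 0.7] gap 0.003
d mm [ -9.1 -57.4 113.8] rot [-0.     0.    -0.016] t 14.3 tcp [ 0.5073 -0.3046  0.2638] F [0.5 0.4 0.7] gap 0.003
d mm [-29.1 -57.1 145.8] rot [-0.     0.    -0.016] t 14.3 tcp [ 0.5073 -0.3046  0.2638] F [0.5 0.4 0.7] gap 0.003
d mm [-48.1 -56.7 166.9] rot [-0.     0.    -0.016] t 14.3 tcp [ 0.5073 -0.3046  0.2638] F [0.5 0.4 0.7] gap 0.003
d mm [-64.1 -56.5 188.9] rot [-0.     0.    -0.016] t 14.3 tcp [ 0.5073 -0.3046  0.2638] F [0.5 0.4 0.7] gap 0.003
```

drive_tool(deltas=[{"jaw": 0,"dx": -7,"dy": -30,"dz": 10,"rx": 0,"ry": 0,"rz": -0.016},{"jaw": 0,"dx": -7,"dy": -57,"dz": 50,"rx": 0,"ry": 0,"rz": -0.016},{"jaw": 0,"dx": -7,"dy": -57,"dz": 90,"rx": 0,"ry": 0,"rz": -0.016},{"jaw": 0,"dx": -9,"dy": -57,"dz": 114,"rx": 0,"ry": 0,"rz": -0.016},{"jaw": 0,"dx": -20,"dy": -57,"dz": 132,"rx": 0,"ry": 0,"rz": -0.016}])

```text
clock: 14.92
tcp_pos: [0.4788, -0.2493, 0.1314]
orientation: [-3.125, -0.309, -0.002]
force: [0.8, -0.2, 2.8]
finger_gap: 0.006
```

```bash
python3 - <<'E'
from h import *
for X,Z in ((-80,118),(-98,97),(-113,75),(-127,62),(-132,56)): go([.5452+.982*X/1000,-.2386+.191*X/1000,Z/1000],0.192)
E
```

```text
d mm [-12.8   2.1  13.4] rot [-0.001 -0.001  0.005] t 14.93 tcp [ 0.4788 -0.2493  0.1314] F [ 0.8 -0.2  2.8] gap 0.006
d mm [-30.8   2.1  34.4] rot [-0.001 -0.001  0.005] t 14.93 tcp [ 0.4788 -0.2493  0.1314] F [ 0.8 -0.2  2.8] gap 0.006
d mm [-45.9   2.   56.3] rot [-0.001 -0.001  0.005] t 14.93 tcp [ 0.4788 -0.2493  0.1314] F [ 0.8 -0.2  2.8] gap 0.006
d mm [-59.9   2.   69.3] rot [-0.001 -0.001  0.005] t 14.93 tcp [ 0.4788 -0.2493  0.1314] F [ 0.8 -0.2  2.8] gap 0.006
d mm [-64.9   1.9  75.3] rot [-0.001 -0.001  0.005] t 14.93 tcp [ 0.4788 -0.2493  0.1314] F [ 0.8 -0.2  2.8] gap 0.006
```

drive_tool(deltas=[{"jaw": 0,"dx": -13,"dy": 2,"dz": 14,"rx": 0,"ry": 0,"rz": 0},{"jaw": 0,"dx": -31,"dy": 2,"dz": 34,"rx": 0,"ry": 0,"rz": 0},{"jaw": 0,"dx": -46,"dy": 2,"dz": 55,"rx": 0,"ry": 0,"rz": 0},{"jaw": 0,"dx": -60,"dy": 2,"dz": 67,"rx": 0,"ry": 0,"rz": 0},{"jaw": 0,"dx": -65,"dy": 2,"dz": 73,"rx": 0,"ry": 0,"rz": 0}])

```text
clock: 15.55
tcp_pos: [0.4136, -0.2664, 0.0589]
orientation: [-3.126, -0.301, -0.001]
force: [4.5, 2.9, 5.7]
finger_gap: 0.004
```

```bash
python3 - <<'E'
from h import *
for X,Z in ((-134,46),): go([.5452+.982*X/1000,-.2386+.191*X/1000,Z/1000],0.192)
E
```

```text
d mm [ 0.4 -2.1 12.9] rot [-0.001 -0.001  0.   ] t 15.55 tcp [ 0.4136 -0.2664  0.0589] F [4.5 2.9 5.7] gap 0.004
```

drive_tool(deltas=[{"jaw": 0,"dx": 0,"dy": -2,"dz": 4,"rx": 0,"ry": 0,"rz": 0},{"jaw": 0,"dx": 0,"dy": -2,"dz": 7,"rx": 0,"ry": 0,"rz": 0},{"jaw": 0,"dx": 0,"dy": -2,"dz": 10,"rx": 0,"ry": 0,"rz": 0},{"jaw": 0,"dx": 0,"dy": -2,"dz": 13,"rx": 0,"ry": 0,"rz": 0},{"jaw": 0,"dx": 0,"dy": -2,"dz": 13,"rx": 0,"ry": 0,"rz": 0}])

```text
clock: 16.18
tcp_pos: [0.4142, -0.2647, 0.0471]
orientation: [-3.126, -0.301, -0.001]
force: [-6.0, 3.6, 22.6]
finger_gap: 0.009
```

drive_tool(deltas=[{"jaw": 0,"dx": 0,"dy": 0,"dz": 1,"rx": 0,"ry": 0,"rz": 0},{"jaw": 0,"dx": 0,"dy": 0,"dz": 1,"rx": 0,"ry": 0,"rz": 0},{"jaw": 0,"dx": 0,"dy": 0,"dz": 1,"rx": 0,"ry": 0,"rz": 0},{"jaw": 0,"dx": 0,"dy": 0,"dz": 1,"rx": 0,"ry": 0,"rz": 0},{"jaw": 0,"dx": 0,"dy": 0,"dz": 1,"rx": 0,"ry": 0,"rz": 0}])

```text
clock: 16.8
tcp_pos: [0.4143, -0.2647, 0.0468]
orientation: [-3.125, -0.301, -0.001]
force: [-10.5, 8.0, 38.2]
finger_gap: 0.008
```

Lid_b is seated at 47 mm. I'll lift clear and check both covers.

drive_tool(deltas=[{"jaw": 0,"dx": 0,"dy": 0,"dz": -40,"rx": 0,"ry": 0,"rz": 0},{"jaw": 0,"dx": 0,"dy": 0,"dz": -95,"rx": 0,"ry": 0,"rz": 0},{"jaw": 0,"dx": 0,"dy": 0,"dz": -150,"rx": 0,"ry": 0,"rz": 0},{"jaw": 0,"dx": 0,"dy": 0,"dz": -200,"rx": 0,"ry": 0,"rz": 0},{"jaw": 0,"dx": 0,"dy": 0,"dz": -220,"rx": 0,"ry": 0,"rz": 0}])

```text
clock: 17.42
tcp_pos: [0.415, -0.2654, 0.2682]
orientation: [-3.124, -0.301, -0.012]
force: [0.7, 0.6, -0.8]
finger_gap: 0.005
```

drive_tool(deltas=[{"jaw": 0,"dx": 0,"dy": -50,"dz": 0,"rx": 0,"ry": 0,"rz": 0},{"jaw": 0,"dx": 0,"dy": -100,"dz": 0,"rx": 0,"ry": 0,"rz": 0},{"jaw": 0,"dx": 0,"dy": -150,"dz": 0,"rx": 0,"ry": 0,"rz": 0},{"jaw": 0,"dx": 0,"dy": -200,"dz": 0,"rx": 0,"ry": 0,"rz": 0},{"jaw": 0,"dx": 0,"dy": -220,"dz": 0,"rx": 0,"ry": 0,"rz": 0}])

```text
clock: 18.05
tcp_pos: [0.3711, -0.0464, 0.2649]
orientation: [3.126, 0.306, -0.0]
force: [1.2, -1.0, 0.3]
finger_gap: 0.007
```

```bash
python3 - <<'E'
from h import *
a=optics.capture('scene')[90:330,255:405]; b=optics.capture('side')[90:330,240:410]
print(ctrl.state()['tcp_pos'],ctrl.state()['clock'])
f=lambda i:cv2.resize(i,None,fx=2.5,fy=2.5,interpolation=cv2.INTER_CUBIC)
cv2.imwrite('pics/c6.png',np.hstack([f(a),f(b)]))
# predicted top front edge corners of shut lids
for nm,o,y in (('A',(.4887,.2692),-.045),('B',(.4716,-.2529),.192)):
  for s in (1,-1):
    for zz in (.047,.060):
      lx,ly=-.075,.095*s
      P=[o[0]+np.cos(y)*lx-np.sin(y)*ly,o[1]+np.sin(y)*lx+np.cos(y)*ly,zz]
      u=proj('scene',P);v=proj('side',P)
      print(nm,s,zz,((u-[255,90])*2.5).round(),((v-[240,90])*2.5+[375,0]).round())
E
```

```text
[ 0.3714735  -0.0471011   0.26493845] 18.15
A 1 0.047 [323. 541.] [413. 114.]
A 1 0.06 [325. 530.] [412. 107.]
A -1 0.047 [283. 382.] [456. 208.]
A -1 0.06 [284. 372.] [456. 200.]
B 1 0.047 [244. 183.] [545. 431.]
B 1 0.06 [245. 174.] [545. 424.]
B -1 0.047 [192. 110.] [655. 564.]
B -1 0.06 [192. 102.] [656. 557.]
```

View pics/c6.png

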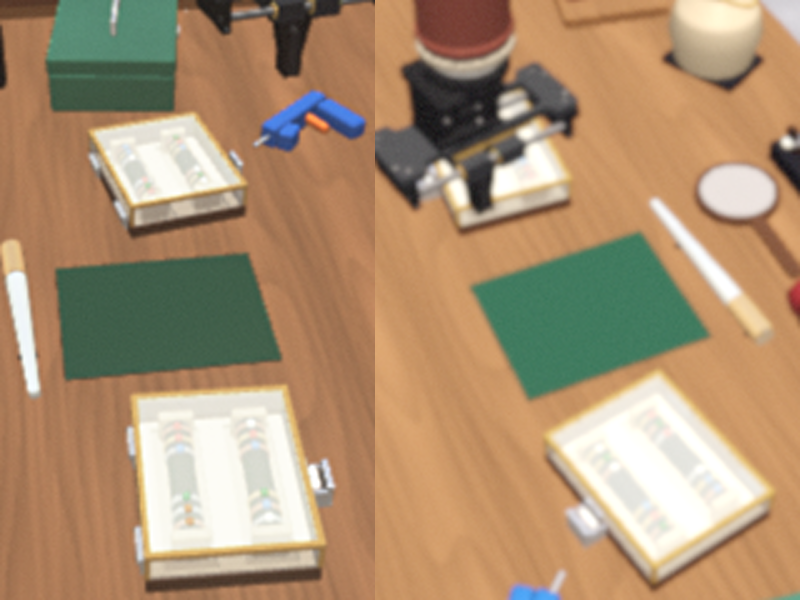

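Both lids are flush: the observed front corners match the shut height of 47 mm rather than 60 mm, and nothing else has moved.

```bash
python3 -c "
from plant import ctrl
print(ctrl.state()['force'],ctrl.sign_off())"
```

```text
the job is handed in; nothing more can be done
[-0.53672678 -1.58471633 -0.01071946] None
```

The ring bar is back in the empty front recess of case_a (the left case), and both covers are shut. I handed the job in at about 18 s of the 72 s allowed.

- **Bar:** I checked it from above after releasing it. It lay flat in the recess, and bar_a beside it had not moved.
- **Covers:** I shut lid_a first, then lid_b, pressing each down with about 40 N at most. Both ended with the fingertip at 47 mm, the fully shut height.
- **After backing off:** In the final scene and side views both lids stayed flush. Their front corners were within about 2–3 pixels of the predicted shut position, on the low side. The catch itself can't be seen engaging, so "snapped" is inferred from the lids holding shut.
- **Surroundings:** The other bars and the nearby items I could see in those views looked undisturbed. The card reader, cushion and some other items were outside that last crop. The gripper was clear of everything at hand-in, with the measured force near zero.

No check failed. My first move call was refused for missing keys, and nothing moved. The position estimates for case_b differed by about 4 mm between views, which did not affect the result.

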